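Plug the dust extractor's inlet and pull its filter for inspection

TASK

Check the filter of the bench dust extractor: first close its inlet collar with the tapered plug, pushed fully home, so that no dust comes back out. Then lift the cover flap right back so that it stands open by itself, draw the filter cassette out by its pull tab, and finish while still holding it: hold it still and upright in the gripper, with its whole width over the sweepings tray and clear above it. Leave the plug in the collar and the flap open, and do not disturb the other things on the bench.

Things in the scene. Friction and masses are not known exactly. Their poses are not given: they have to be found in the camera images.
- extractor: Bench dust extractor, fixed: a low off-white metal casing 220 (x) x 300 (y) x 140 mm high. Origin: centre of its underside, on the bench; x to its rear (away from the robot), y to its left, z up. On its top: at the left the inlet collar (centre x -35, y +85 mm), at the right the filter chamber (see point chamber) under the cover flap.
- inlet_rim (a point): Centre of the mouth of the inlet collar, at its rim, 174 mm above the bench. The grey plastic collar stands upright, 34 mm above the casing top; outside diameter 56 mm, straight bore of 44 mm. Axes as the extractor's.
- chamber (a point): Centre of the filter chamber's mouth, level with the casing top, 140 mm above the bench (extractor x 0, y -60 mm). The chamber is an open well 136 (x) x 140 (y) mm, 42 mm deep; in its floor, centred, is a slot 20.5 (x) x 125 (y) x 86 mm deep in which the filter cassette stands loosely. Axes as the extractor's.
- flap (a joint): Opening angle of the cover flap (rad): 0 closed, flat on the casing; grows as its front edge is lifted; 1.57 upright; stop at 1.8. The flap is a metal plate 150 (x) x 154 (y) x 4 mm, 0.35 kg, hinged along its rear edge, parallel to the extractor's y. A stiff friction hinge (0.35 N m) lets it stay where it is left.
- flap_handle (a point): Middle of the bow handle on the flap near its front edge: a round steel bar, 10 mm diameter, 90 mm long along y between two posts, axis 31 mm above the flap's face; when closed 177 mm above the bench, 128 mm in front of the hinge axis and 36 mm above it. It circles the hinge with the flap; the bar can turn in the fingers.
- flap_hinge (a point): Middle of the flap's hinge axis, 141 mm above the bench, 75 mm behind the chamber's centre.
- filter: Filter cassette, at the start hidden under the flap: an upright plate, aluminium frame with white pleats, 16 (x, thickness) x 120 (y, width) x 92 mm high, with a black pull tab on its upper edge; 118 mm high in all, about 0.18 kg. Origin: middle of its lower edge, 12 mm above the bench in place; z up. It rises 86 mm to leave the slot, 130 mm to be above the casing.
- filter_tab (a point): Middle of the cassette's black pull tab: 12 (x, thickness) x 44 (y) x 26 mm high; this point is 105 mm above the cassette's lower edge, 13 mm above its frame and 13 mm below the tab's top.
- filter_low_l (a point): Left lower corner of the cassette (its y = +60 mm, lower edge).
- filter_low_r (a point): Right lower corner of the cassette (its y = -60 mm, lower edge).
- plug: Tapered black rubber plug, standing on its small end to the left or right of the extractor: cone of 32 mm diameter at the foot, 41 mm at 30 mm height; above it a flange 56 mm across, 6 mm thick, then a round grip 26 mm across, 30 mm high; 66 mm in all, about 70 g. Origin: centre of its small end; z up. Fully home the flange lies on the rim, origin 30 mm below inlet_rim.
- plug_grip (a point): Middle of the plug's round grip, on its axis, 51 mm above its small end.
- tray: Sweepings tray, on the bench on the other side of the extractor from the plug: a shallow open bare-steel tray 240 (x) x 150 (y) x 25 mm high, walls and floor 3 mm, 0.5 kg, loose. Origin: centre of its underside; x along its length.
- cuff: Bystander: loose grey plastic hose ring, 52 mm diameter, 22 mm high, lying on top of the extractor casing behind the inlet. Origin: centre of its underside.
- punch_block: Bystander: wooden block 60 x 90 x 26 mm with steel punches, about 75 mm high, near the back of the bench on the right.
- hammer: Bystander: hammer lying near the back of the bench on the left.
- mandrel: Bystander: stepped steel mandrel standing upright, 30 mm diameter, 70 mm high, before the extractor's front left corner.
- brush: Bystander: brush lying at the front right.
- tin: Bystander: tin of polish, 70 mm diameter, 55 mm high, behind the extractor.
- bench_block: Bystander: square steel block 65 x 65 x 22 mm, on the right.

How it is judged (in metres and radians):
On the way, in this order (a step that is already met when the one before it is completed fails the run):
1. the plug sits fully home in the inlet collar and has been let go (horizontal distance between plug and inlet_rim below 0.006 m and z of plug in the frame of inlet_rim below -0.027 m and angle between plug's own z axis and vertical below 0.1 rad and contact force between plug and the fingers below 0.1 N), for 0.2 s.
2. the cover flap is lifted right back (value of joint flap above 1.3 rad), for 0.2 s.
3. the filter cassette has been drawn out above the casing, gripped by its pull tab (z of filter in the frame of extractor above 0.14 m and contact force between filter and the fingers above 1 N and distance between the grasp point and filter_tab below 0.045 m), for 0.2 s.
At the end, for the whole second after the job is handed in: Gripper holds the cassette by its tab, still, upright within 0.2 rad, lower edge 40 mm or more above the bench, both lower corners within the tray's outline, touching neither tray nor extractor; plug within 3 mm of fully home, 6 mm of centre, 0.1 rad of upright; flap open by more than 1.3 rad (contact force between filter and the fingers above 1 N and distance between the grasp point and filter_tab below 0.045 m and height (world z) of filter above 0.04 m and angle between filter's own z axis and vertical below 0.2 rad and linear speed of filter below 0.03 m/s and x of filter_low_l in the frame of tray between -0.117 and 0.117 m and y of filter_low_l in the frame of tray between -0.072 and 0.072 m and x of filter_low_r in the frame of tray between -0.117 and 0.117 m and y of filter_low_r in the frame of tray between -0.072 and 0.072 m and contact force between filter and tray below 0.1 N and contact force between filter and extractor below 0.1 N and value of joint flap above 1.3 rad and horizontal distance between plug and inlet_rim below 0.006 m and z of plug in the frame of inlet_rim below -0.027 m and angle between plug's own z axis and vertical below 0.1 rad); the arm keeps its last pose, push and grip.
It fails at once if the flap is opened (more than 0.15 rad) while the inlet is not plugged (value of joint flap above 0.15 rad and (horizontal distance between plug and inlet_rim above 0.012 m or z of plug in the frame of inlet_rim above -0.02 m)).
It fails at once if a bystander is moved by more than 30 mm, or the tray by more than 50 mm (distance of any of cuff, punch_block, hammer, mandrel, brush, tin, bench_block from where it was at the start of the episode above 0.03 m or distance of tray from where it was at the start of the episode above 0.05 m).
It also fails if it takes over 72 s, if anything falls off the work surface, if the arm or the gripper's body presses on something with over 40 N, if the wrist force passes 120 N, or if a joint passes its speed limit or range.

ROBOT

A 6-joint arm with a two-finger parallel gripper is mounted at the origin on the work surface. World frame = base frame: x ahead of the robot, y to its left, z up, the work surface at z = 0. Lengths are in mm, angles in rad, forces in N, time in s.
With the tool pointing down it reaches from about 350 to 775 mm from the base axis. Payload 7.3 kg.
Tool frame: the origin (TCP) lies between the finger pads; the fingertips stand 14 mm ahead of it and the grasp point (between the pads) lies 5 mm behind it; z points along the fingers, y is the line along which they close (so a half turn about z gives the same grasp; the last joint's range is limited). The gripper opens to 92 mm and grips with 3 to 60 N. Pads are 19 mm wide; open, the fingers measure 130 mm over their backs; the gripper's body (75 mm by 190 mm) begins 47 mm behind the grasp point.
Start: joints at [1.202, 0.342, 1.524, -0, 1.275, -0.146], TCP at [115.988, 512.045, 240.741] pointing down, gripper open.
Joint ranges: [-2.53, 2.53], [-0.77, 2.02], [0.04, 2.7], [-1, 4.14], [0.28, 2.66], [-3.11, 3.11]. Speed limits (rad/s): [2.57, 2.57, 3.14, 3.14, 3.14, 3.14].

INTERFACE

Orientations are given as [roll, pitch, yaw] about the fixed x, y, z axes, in that order (R = Rz(yaw) Ry(pitch) Rx(roll)).
In Python, from plant import get_obs, cams, close_job gives the robot as it stands. The module is installed in compiled form; this text tells all that it offers.
- The arm moves only by the shell command python3 -m creep 'ROWS'. ROWS is JSON, a list of rows, each an object of numbers: "hand": the opening, from 0 (shut) to 1 (fully open); "tx", "ty", "tz": the shift along the tool's x, y, z in m; "spin": the turn about the tool's z in degrees. In form: [{"hand": .., "tx": .., "ty": .., "tz": .., "spin": ..}, ...]. A call has 1 to 5 rows; each row shifts and turns the commanded pose from where the row before left it, along the tool's axes as they then stand; what a row does not reach is not made up. A row lasts 1/8 s, in which the tool goes at most 62.5 mm and 10.7 degrees, less where a joint would pass 70% of its speed; a pose out of reach is approached as far as the arm can. A call is refused whole if a number of a shift passes 0.0625 or a number of a turn 10.7, either way. A call with a gripper value outside its range is refused whole. The fingers move at their own pace and stop on an object; the grip force is fixed at half the most. Time passes only in rows, so rows that do not move let the fingers close. It gives the time, the measured TCP pose, the force, the opening and the grip force at its end, in the units of the state.
- get_obs(): the state, without advancing time (a new reading comes with each control period).
- cams.capture(name): name is "scene" or "top" or "wrist"; returns a dict with "color" (420x560x3 uint8, red, green, blue), "K" (3x3 intrinsics, pixels), "R" (3x3) and "t" (3): a world point X has camera coordinates R X + t. Camera axes: x right, y down, z forward; pixel columns grow to the right and rows downward; lengths in mm; the calibration is good to about 2 mm. A picture is of the moment at which its call begins. There is no depth.
- close_job(): hands the job in; it is judged then, once.
The state is a dict: "time": time; "joint_positions": joint angles; "dq": joint speeds; "tau": joint torques, N m; "tool_pos": TCP position; "tcp_rot": TCP orientation; "contact_force": force on the tool from outside, world axes, zero at the start; "moment": the same for the moment, N m; "grip_width": finger opening in mm; "finger_force": force on a finger pad.
Only numpy, scipy, OpenCV 4.12 (cv2) and the standard library are available. Lean on these libraries where they do the work, as an engineer would, in place of code of your own. Each camera call takes 0.05 s, during which the arm holds its last target. There are 200 camera calls.

## Working session

There is one attempt and no reset: what is moved stays moved. The work goes in short steps, Python scripts to look and compute and a shell command to move; the robot and the scene stay as the last step left them, time stands still between calls to the robot, and variables do not carry over. Pictures are saved under pics/ and viewed, at most 10 in all, crops included, and the job is handed in when it is done.

```bash
mkdir -p pics
cat > h.py <<'E'
import numpy as np, cv2
from plant import get_obs, cams
def snap(n,f):
    c=cams.capture(n); cv2.imwrite('pics/'+f,c['color'][:,:,::-1]); np.savez('pics/'+f[:-4],**c); return c
def ray(c,u,v,z):
    K,R,t=c['K'],c['R'],c['t']; o=-R.T@t; d=R.T@np.linalg.solve(K,[u,v,1.]); return o+d*(z-o[2])/d[2]
def proj(c,X):
    p=c['K']@(c['R']@np.array(X,float)+c['t']); return p[:2]/p[2]
E
python3 - <<'E'
from h import *
for n in('top','scene'):
    c=snap(n,n+'1.png'); print(n,-c['R'].T@c['t'],c['R'][2])
o=get_obs(); print({k:np.round(v,3) for k,v in o.items()})
E
```

```text
top [ 231.68203464  -86.15106196 1506.56771534] [ 1.86886983e-01 -7.29122869e-04 -9.82381150e-01]
scene [1128.28246939  289.96884951 1052.4513565 ] [-0.52129415 -0.32068792 -0.79082973]
{'time': np.float64(0.1), 'joint_positions': array([ 1.202,  0.343,  1.525,  0.   ,  1.275, -0.146]), 'dq': array([-0.002, -0.003, -0.002, -0.001,  0.001, -0.001]), 'tau': array([ 3.0000e-03, -4.3201e+01, -2.4470e+01,  7.2000e-02,  5.3000e-02,
       -0.0000e+00]), 'tool_pos': array([115.856, 511.707, 240.119]), 'tcp_rot': array([-3.14 , -0.   ,  2.919]), 'contact_force': array([ 0.397,  0.101, -0.419]), 'moment': array([0.032, 0.009, 0.016]), 'finger_force': np.float64(0.0), 'grip_width': np.float64(91.934)}
```

View pics/top1.png

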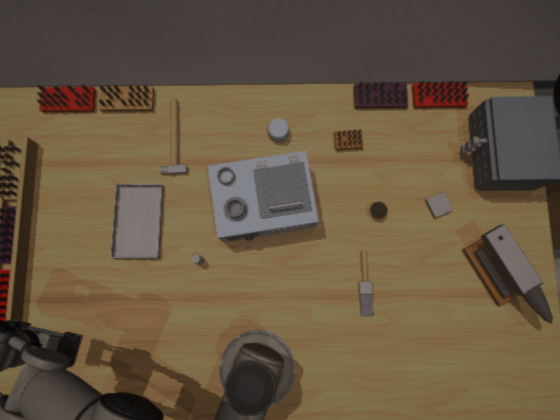

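View pics/scene1.png

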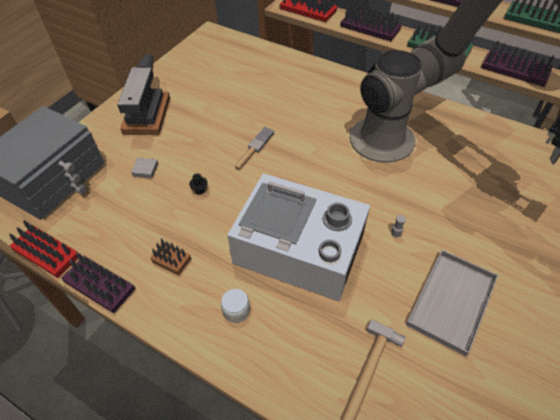

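The top view shows the plug at (379,210), collar at (236,208), flap handle at (286,207), tray centred around (138,222) and casing top corners near (208,164), (308,154), (316,225), (217,238). The scene view agrees: plug at (199,184), collar at (338,212), handle at (287,192).

Run:
```python
from h import *
T=dict(np.load('pics/top1.npz')); S=dict(np.load('pics/scene1.npz'))
r=lambda c,*a: np.round(ray(c,*a),0)[:2]
print('rim',r(T,236,208,174),r(S,339,211,174))
print('plug',r(T,379,210,60),r(S,199,179,60))
print('handle',r(T,286,207,177),r(S,287,191,177))
print('corners',[r(T,*p,140) for p in((208,164),(308,154),(316,225),(217,238))])
print('cornersS',[r(S,*p,140) for p in((257,179),(368,210),(347,264),(235,235))])
print('tray',[r(T,*p,25) for p in((119,185),(163,185),(160,259),(112,259))],[r(S,*p,25) for p in((442,253),(496,270),(465,349),(409,313))])
ims=[]
for c,(u,v),s in((T,(262,195),5),(T,(379,210),5),(S,(300,225),4)):
    p=cv2.getRectSubPix(c['color'][:,:,::-1].copy(),(80 if s==5 else 100,)*2 if (u==379) else (130,110),(u,v)); ims.append(cv2.resize(p,(390,330) ,interpolation=cv2.INTER_CUBIC))
cv2.imwrite('pics/crop.png',np.hstack([ims[0],ims[2]]))
```

```text
rim [470.  48.] [474.  59.]
plug [ 479. -387.] [ 488. -378.]
handle [471. -96.] [485. -82.]
corners [array([612., 137.]), array([ 639., -165.]), array([ 423., -184.]), array([388., 107.])]
cornersS [array([ 461., -189.]), array([409., 112.]), array([580., 135.]), array([ 643., -137.])]
tray [array([577., 443.]), array([575., 301.]), array([337., 301.]), array([339., 453.])] [array([353., 318.]), array([333., 455.]), array([580., 448.]), array([560., 305.])]
```

View pics/crop.png

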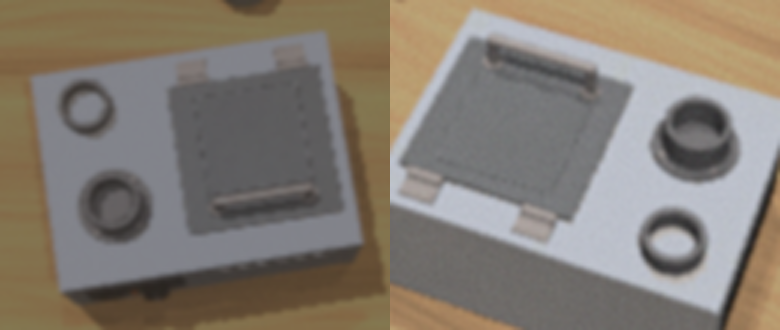

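The crop shows the collar mouth at top (234.7,207.7) / scene (337.3,210), and the handle ends at top (268.7,209),(302.7,203.3) / scene (267.7,183.3),(303.7,192.7).

```bash
cat >> h.py <<'E'
def tri(cs,ps):
    P=[c['K']@np.c_[c['R'],c['t']] for c in cs]
    X=cv2.triangulatePoints(P[0],P[1],np.array(ps[0],float),np.array(ps[1],float))[:,0]; return np.round(X[:3]/X[3],1)
E
python3 - <<'E'
from h import *
T=dict(np.load('pics/top1.npz')); S=dict(np.load('pics/scene1.npz'))
print('rim',tri((T,S),((234.7,207.7),(337.3,210))))
for a,b in(((268.7,209),(303.7,192.7)),((302.7,203.3),(267.7,183.3)),((379,210),(199,181))): print(tri((T,S),(a,b)))
C=np.array([ray(T,*p,140)[:2] for p in((207.7,165.7),(305.7,151),(317.7,221.7),(217.7,236.7))]);print(C,C.mean(0),[np.linalg.norm(C[i]-C[i-1]) for i in range(4)])
th=np.arctan2(*(C[0]+C[3]-C[1]-C[2])[::-1])-np.pi/2; print('yaw',th)
Rm=np.array([[np.cos(th),-np.sin(th)],[np.sin(th),np.cos(th)]])
print('rim from casing',C.mean(0)+Rm@[-35,85],'handle',C.mean(0)+Rm@[-53,-60],'chamber',C.mean(0)+Rm@[0,-60])
W=snap('wrist','w0.png');print(-W['R'].T@W['t'],W['R'][2])
E
```

```text
rim [471.4  52.7 171.5]
[465.8 -45.2 173.4]
[ 481.8 -143.2  169.2]
[ 481.3 -390.3   38.1]
[[ 606.67106336  137.99979563]
 [ 648.94415339 -158.0534129 ]
 [ 432.27507907 -188.76046044]
 [ 391.59339665  104.9165226 ]] [519.87092312 -25.97438878] [np.float64(217.6072279844022), np.float64(299.05604227049395), np.float64(218.83420787815842), np.float64(296.4813141734685)]
yaw 0.1397487220239355
rim from casing [473.37212239  53.32164851] handle [475.74527603 -92.77204793] chamber [528.22858057 -85.38945052]
[ 49.08962875 527.75546924 383.91248555] [ 0.25124206 -0.0576268  -0.96620732]
```

```bash
cat >> h.py <<'E'
def go(x,y,z,yaw=None,f=None):
    "tool-axis shift (mm) to world target keeping current yaw; spin (deg) to yaw afterwards"
    o=get_obs(); p=o['tool_pos'] if f is None else np.array(f); ps=o['tcp_rot'][2]
    dx,dy,dz=np.array([x,y,z])-p; c,s=np.cos(ps),np.sin(ps)
    sp=None if yaw is None else np.degrees((ps-yaw+np.pi)%(2*np.pi)-np.pi)
    print('at',np.round(p,1),'yaw',round(float(ps),3),'shift',np.round([dx*c+dy*s,dx*s-dy*c,-dz],1),'rows',np.ceil(np.linalg.norm([dx,dy,dz])/62),'spin',sp)
E
python3 -m creep '[{"spin":10.0,"tz":-0.03},{"spin":10.0,"tz":-0.03},{"spin":10.0},{"spin":10.0},{"spin":10.0}]'
python3 -m creep '[{"spin":10.0},{"spin":9.0},{"hand":1}]'
python3 - <<'E'
from h import *
go(430,150,300); go(481,-389,300,f=(430,150,300))
E
```

```text
at [115.9 511.8 240.2] yaw 2.919 shift [-386.3 -283.4  -59.8] rows 8.0 spin None
at [430 150 300] yaw 2.919 shift [-168.9 -514.4    0. ] rows 9.0 spin Noneinvalid input at $[0]: expected keys hand, tx, ty, tz, spin
invalid input at $[0]: expected keys hand, tx, ty, tz, spin
```

All keys are required in each row.

```bash
python3 -m creep '[{"hand":1,"tx":0,"ty":0,"tz":-0.03,"spin":10},{"hand":1,"tx":0,"ty":0,"tz":-0.03,"spin":10},{"hand":1,"tx":0,"ty":0,"tz":0,"spin":10},{"hand":1,"tx":0,"ty":0,"tz":0,"spin":10},{"hand":1,"tx":0,"ty":0,"tz":0,"spin":10}]'
python3 -m creep '[{"hand":1,"tx":0,"ty":0,"tz":0,"spin":10},{"hand":1,"tx":0,"ty":0,"tz":0,"spin":9},{"hand":1,"tx":0,"ty":0,"tz":0,"spin":0}]'
python3 - <<'E'
from h import *
go(430,150,300,1.716); go(481,-389,300,f=(430,150,300))
E
```

```text
time: 0.78
tool_pos: [115.9, 511.9, 300.5]
tcp_rot: [-3.141, 0.0, 2.04]
contact_force: [0.2, 1.0, 0.1]
grip_width: 92.3
finger_force: 0.0
time: 1.15
tool_pos: [115.9, 511.9, 300.5]
tcp_rot: [-3.141, 0.001, 1.716]
contact_force: [0.1, -0.5, 0.1]
grip_width: 91.7
finger_force: 0.0
at [115.9 511.9 300.5] yaw 1.716 shift [-403.5  258.4    0.5] rows 8.0 spin -0.0027159640619218418
at [430 150 300] yaw 1.716 shift [-540.7  -27.5    0. ] rows 9.0 spin None
```

```bash
python3 -m creep '[{"hand":1,"tx":-0.05,"ty":0.0325,"tz":0,"spin":0},{"hand":1,"tx":-0.05,"ty":0.0325,"tz":0,"spin":0},{"hand":1,"tx":-0.05,"ty":0.0325,"tz":0,"spin":0},{"hand":1,"tx":-0.05,"ty":0.0325,"tz":0,"spin":0},{"hand":1,"tx":-0.05,"ty":0.0325,"tz":0,"spin":0}]'
python3 -m creep '[{"hand":1,"tx":-0.05,"ty":0.0325,"tz":0,"spin":0},{"hand":1,"tx":-0.05,"ty":0.0325,"tz":0,"spin":0},{"hand":1,"tx":-0.05,"ty":0.0325,"tz":0,"spin":0},{"hand":1,"tx":-0.06,"ty":-0.003,"tz":0,"spin":0},{"hand":1,"tx":-0.06,"ty":-0.003,"tz":0,"spin":0}]'
python3 -m creep '[{"hand":1,"tx":-0.06,"ty":-0.003,"tz":0,"spin":0},{"hand":1,"tx":-0.06,"ty":-0.003,"tz":0,"spin":0},{"hand":1,"tx":-0.06,"ty":-0.003,"tz":0,"spin":0},{"hand":1,"tx":-0.06,"ty":-0.003,"tz":0,"spin":0},{"hand":1,"tx":-0.06,"ty":-0.003,"tz":0.02,"spin":0}]'
python3 -m creep '[{"hand":1,"tx":-0.06,"ty":-0.003,"tz":0.05,"spin":0},{"hand":1,"tx":-0.055,"ty":-0.003,"tz":0.05,"spin":0},{"hand":1,"tx":0,"ty":0,"tz":0,"spin":0}]'
python3 - <<'E'
from h import *
snap('wrist','w1.png'); go(481,-389,200)
E
```

```text
time: 1.78
tool_pos: [313.5, 286.3, 300.8]
tcp_rot: [3.141, -0.0, 1.719]
contact_force: [0.2, 0.3, 0.4]
grip_width: 91.5
finger_force: 0.0
time: 2.4
tool_pos: [442.0, 31.9, 300.4]
tcp_rot: [-3.141, -0.0, 1.719]
contact_force: [0.2, 0.4, -0.3]
grip_width: 91.9
finger_force: 0.0
time: 3.02
tool_pos: [470.4, -267.0, 282.0]
tcp_rot: [3.139, 0.002, 1.718]
contact_force: [0.7, -0.0, 0.3]
grip_width: 91.4
finger_force: 0.0
time: 3.4
tool_pos: [476.5, -359.9, 194.0]
tcp_rot: [-3.136, -0.006, 1.714]
contact_force: [-0.2, 0.7, 0.3]
grip_width: 91.8
finger_force: 0.0
at [ 477.5 -358.8  196.6] yaw 1.715 shift [-30.4  -0.9  -3.4] rows 1.0 spin None
```

View pics/w1.png

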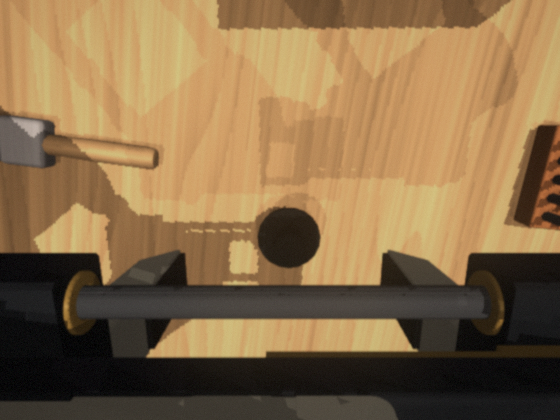

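The wrist view shows the plug at about (289,237), between the fingers in x and slightly ahead of them.

Run:
```python
from h import *
c=dict(np.load('pics/w1.npz'))
m=(c['color'].max(2)<45).astype(np.uint8); m[:195]=0;m[272:]=0;m[:,:240]=0;m[:,340:]=0
n,l,s,ce=cv2.connectedComponentsWithStats(m); i=1+s[1:,4].argmax(); print(s[i])
x,y,w,h,_=s[i]
print(ray(c,x+w/2,y+h/2,36),'width',np.linalg.norm(ray(c,x,y+h/2,36)-ray(c,x+w,y+h/2,36)),'h',np.linalg.norm(ray(c,x+w/2,y,36)-ray(c,x+w/2,y+h,36)))
go(*ray(c,x+w/2,y+h/2,36)[:2],46)
```

```text
[ 259  216   58   51 2228]
[ 485.22515154 -391.73393848   36.        ] width 51.054895340795184 h 47.25837453722655
at [ 477.5 -358.8  196.6] yaw 1.715 shift [-33.7   2.9 150.6] rows 3.0 spin None
```

```bash
python3 -m creep '[{"hand":1,"tx":-0.0305,"ty":0.003,"tz":0.0,"spin":0},{"hand":1,"tx":0,"ty":0,"tz":0.05,"spin":0},{"hand":1,"tx":0,"ty":0,"tz":0.05,"spin":0},{"hand":1,"tx":0,"ty":0,"tz":0.044,"spin":0},{"hand":1,"tx":0,"ty":0,"tz":0,"spin":0}]'
python3 - <<'E'
from h import *
snap('wrist','w2.png'); go(485,-388.5,53)
E
```

```text
time: 4.08
tool_pos: [485.2, -385.8, 53.6]
tcp_rot: [-3.139, -0.004, 1.717]
contact_force: [-0.1, 0.6, 0.5]
grip_width: 91.8
finger_force: 0.0
at [ 486.4 -387.3   56. ] yaw 1.717 shift [-1.  -1.6  3. ] rows 1.0 spin None
```

View pics/w2.png

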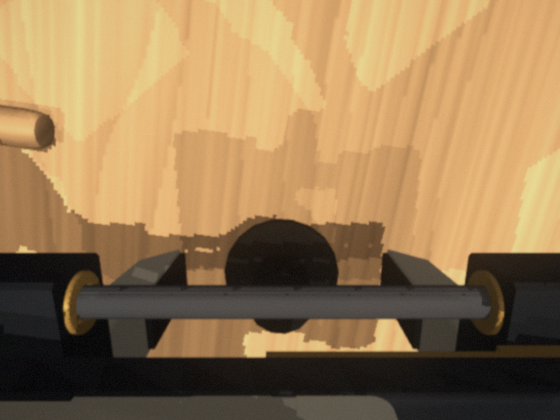

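The plug's flange spans columns 225–338 and its top edge is at row 220; it's centred between the fingers.

Run:
```python
from h import *
c=dict(np.load('pics/w2.npz'))
t=np.array
for yc in(-386,-388,-390,-392):
    a=np.linspace(0,6.28,60); P=t([proj(c,(485+28*np.cos(i),yc+28*np.sin(i),36)) for i in a]); print(yc,P.min(0),P.max(0))
```

```text
-386 [223.34241525 213.79145249] [339.64797934 322.05708356]
-388 [222.91031683 217.93046075] [338.8807508  325.57412065]
-390 [222.48070362 222.04474446] [338.11793324 329.07178326]
-392 [222.05355425 226.13452449] [337.35948874 332.55023106]
```

```bash
python3 -m creep '[{"hand":1,"tx":-0.002,"ty":-0.001,"tz":0.002,"spin":0},{"hand":0,"tx":0,"ty":0,"tz":0,"spin":0},{"hand":0,"tx":0,"ty":0,"tz":0,"spin":0},{"hand":0,"tx":0,"ty":0,"tz":0,"spin":0},{"hand":0,"tx":0,"ty":0,"tz":0,"spin":0}]'
python3 -m creep '[{"hand":0,"tx":0,"ty":0,"tz":0,"spin":0},{"hand":0,"tx":0,"ty":0,"tz":0,"spin":0},{"hand":0,"tx":0,"ty":0,"tz":0,"spin":0},{"hand":0,"tx":0,"ty":0,"tz":0,"spin":0}]'
```

```text
time: 4.75
tool_pos: [485.2, -390.3, 53.1]
tcp_rot: [3.141, 0.0, 1.715]
contact_force: [0.0, 0.6, -0.1]
grip_width: 57.0
finger_force: 0.0
time: 5.25
tool_pos: [485.1, -390.3, 52.9]
tcp_rot: [-3.142, -0.0, 1.714]
contact_force: [-0.2, -1.0, -0.9]
grip_width: 25.4
finger_force: 30.0
```

```bash
python3 -m creep '[{"hand":0,"tx":0,"ty":0,"tz":-0.06,"spin":0},{"hand":0,"tx":0,"ty":0,"tz":-0.06,"spin":0},{"hand":0,"tx":0,"ty":0,"tz":-0.06,"spin":0},{"hand":0,"tx":0,"ty":0,"tz":-0.06,"spin":0},{"hand":0,"tx":0.04,"ty":0.005,"tz":0,"spin":0}]'
python3 -m creep '[{"hand":0,"tx":0.06,"ty":0.007,"tz":0,"spin":0},{"hand":0,"tx":0.06,"ty":0.007,"tz":0,"spin":0},{"hand":0,"tx":0.06,"ty":0.007,"tz":0,"spin":0},{"hand":0,"tx":0.06,"ty":0.007,"tz":0,"spin":0},{"hand":0,"tx":0.06,"ty":0.007,"tz":0,"spin":0}]'
python3 -m creep '[{"hand":0,"tx":0.02,"ty":0.002,"tz":0,"spin":0},{"hand":0,"tx":0,"ty":0,"tz":0,"spin":0}]'
python3 - <<'E'
from h import *
snap('wrist','w3.png'); go(473,53,260)
E
```

```text
time: 5.88
tool_pos: [485.6, -352.9, 298.4]
tcp_rot: [3.135, 0.009, 1.712]
contact_force: [0.1, 0.1, -1.7]
grip_width: 25.6
finger_force: 30.0
time: 6.5
tool_pos: [475.6, -46.2, 293.1]
tcp_rot: [3.141, -0.0, 1.714]
contact_force: [0.9, 0.4, 0.1]
grip_width: 25.2
finger_force: 30.0
time: 6.75
tool_pos: [474.9, -26.6, 293.2]
tcp_rot: [3.141, -0.0, 1.717]
contact_force: [0.2, -1.4, -0.7]
grip_width: 25.6
finger_force: 30.0
at [475.1 -27.7 293. ] yaw 1.716 shift [80.2  9.6 33. ] rows 2.0 spin None
```

View pics/w3.png

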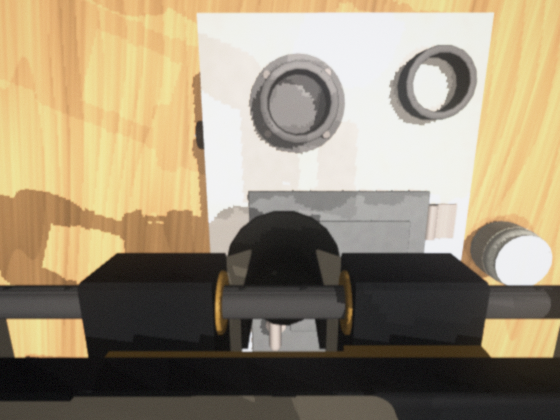

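The collar rim appears centred at about (302,101), with the inner mouth about x 268–332, y 68–135.

Run:
```python
from h import *
c=dict(np.load('pics/w3.npz')); a=np.linspace(0,6.28,90)
im=c['color'][:,:,::-1].copy()
for r,z in((28,174),(22,174)):
    P=np.array([proj(c,(472.5+r*np.cos(i),53+r*np.sin(i),z)) for i in a]); print(r,P.min(0),P.max(0))
    cv2.polylines(im,[np.int32(P.round())],True,(0,0,255) if r==28 else (0,255,0))
cv2.imwrite('pics/w3o.png',cv2.resize(im[30:170,220:500],(800,400),interpolation=cv2.INTER_CUBIC))
```

```text
28 [255.20648109  62.69920562] [335.59950385 146.73955994]
22 [263.8277362   72.17298696] [326.97286432 138.18411506]
```

View pics/w3o.png

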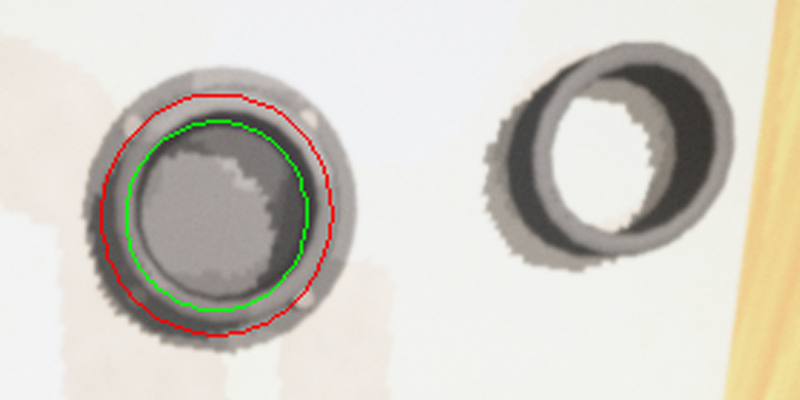

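The rim's mouth is about 4 px right and 4 px up of the overlay, so it's near (474.5,54.5).

```bash
python3 -m creep '[{"hand":0,"tx":0.041,"ty":0.0055,"tz":0,"spin":0},{"hand":0,"tx":0.04,"ty":0.0055,"tz":0,"spin":0},{"hand":0,"tx":0,"ty":0,"tz":0.05,"spin":0},{"hand":0,"tx":0,"ty":0,"tz":0.01,"spin":0},{"hand":0,"tx":0,"ty":0,"tz":0,"spin":0}]'
python3 -m creep '[{"hand":0,"tx":0,"ty":0,"tz":0.01,"spin":0},{"hand":0,"tx":0,"ty":0,"tz":0.01,"spin":0},{"hand":0,"tx":0,"ty":0,"tz":0,"spin":0}]'
```

```text
time: 7.42
tool_pos: [474.7, 52.7, 233.1]
tcp_rot: [-3.141, -0.0, 1.713]
contact_force: [-0.4, -0.1, -0.5]
grip_width: 25.1
finger_force: 30.0
time: 7.8
tool_pos: [474.1, 53.6, 212.4]
tcp_rot: [-3.14, -0.0, 1.714]
contact_force: [-0.2, 0.3, -1.1]
grip_width: 25.0
finger_force: 30.0
```

```bash
python3 -m creep '[{"hand":0,"tx":0,"ty":0,"tz":0.008,"spin":0},{"hand":0,"tx":0,"ty":0,"tz":0.005,"spin":0},{"hand":0,"tx":0,"ty":0,"tz":0.003,"spin":0},{"hand":0,"tx":0,"ty":0,"tz":0,"spin":0}]'
```

```text
time: 8.3
tool_pos: [474.5, 53.8, 197.0]
tcp_rot: [3.141, -0.0, 1.715]
contact_force: [-0.4, 0.2, -0.4]
grip_width: 25.8
finger_force: 30.0
```

```bash
python3 -m creep '[{"hand":0,"tx":0,"ty":0,"tz":0.002,"spin":0},{"hand":0,"tx":0,"ty":0,"tz":0.002,"spin":0},{"hand":0,"tx":0,"ty":0,"tz":0,"spin":0}]'
```

```text
time: 8.68
tool_pos: [474.5, 53.8, 196.5]
tcp_rot: [3.139, 0.001, 1.715]
contact_force: [-11.3, -0.5, 28.8]
grip_width: 24.9
finger_force: 30.0
```

```bash
python3 -m creep '[{"hand":0,"tx":0,"ty":-0.001,"tz":-0.002,"spin":0},{"hand":0.55,"tx":0,"ty":0,"tz":0,"spin":0},{"hand":0.55,"tx":0,"ty":0,"tz":0,"spin":0},{"hand":0.55,"tx":0,"ty":0,"tz":0,"spin":0},{"hand":0.55,"tx":0,"ty":0,"tz":0,"spin":0}]'
python3 -m creep '[{"hand":0.55,"tx":0,"ty":0,"tz":-0.02,"spin":0},{"hand":0.55,"tx":0,"ty":0,"tz":-0.04,"spin":0},{"hand":0.55,"tx":-0.03,"ty":0,"tz":-0.03,"spin":0},{"hand":0.55,"tx":-0.05,"ty":0,"tz":0,"spin":0},{"hand":0.55,"tx":0,"ty":0,"tz":0,"spin":0}]'
python3 - <<'E'
from h import *
c=snap('wrist','w4.png')
im=c['color'][:,:,::-1].copy();a=np.linspace(0,6.28,90)
for x,y,z,r in((474.5,55,180,28),(474.5,55,210,13)):
    P=np.array([proj(c,(x+r*np.cos(i),y+r*np.sin(i),z)) for i in a]);cv2.polylines(im,[np.int32(P.round())],True,(0,0,255))
cv2.imwrite('pics/w4o.png',im); go(475,-93,280)
E
```

```text
time: 9.3
tool_pos: [473.4, 53.6, 194.7]
tcp_rot: [-3.141, -0.0, 1.715]
contact_force: [-0.0, -0.2, 0.9]
grip_width: 50.3
finger_force: 0.0
time: 9.93
tool_pos: [485.3, -28.0, 284.9]
tcp_rot: [3.141, 0.001, 1.711]
contact_force: [0.1, 0.9, -0.0]
grip_width: 50.4
finger_force: 0.0
at [484.8 -26.5 284.7] yaw 1.712 shift [-64.5 -19.1   4.7] rows 2.0 spin None
```

View pics/w4o.png

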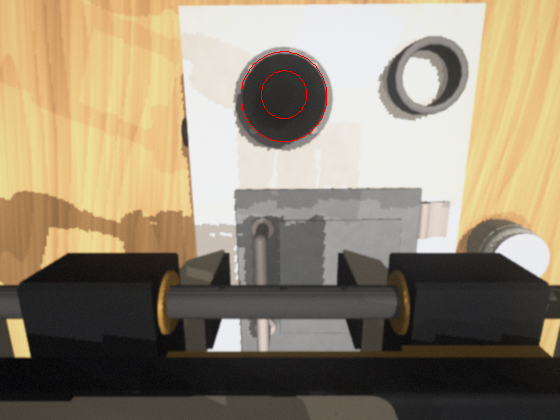

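The plug matches the predicted seated position. The handle bar is visible from about (262,228) to (264,345).

Run:
```python
from h import *
c=dict(np.load('pics/w4.npz'))
for p in((262,226),(262.5,260),(264,335)): print(ray(c,*p,177))
# flap left edge and casing front edge for yaw
for p in((235,189),(421,189)): print('flap left',ray(c,*p,143))
print('casing left corners',ray(c,181,6,140),ray(c,485,4,140))
r=lambda th:np.array([[np.cos(th),-np.sin(th)],[np.sin(th),np.cos(th)]])
for th in(.14,.15,.16): print(th,'handle from rim',np.array([474.5,55])+r(th)@[-18,-145],'hinge',np.array([474.5,55])+r(th)@[110,-145],'chamber',np.array([474.5,55])+r(th)@[35,-145])
```

```text
[471.37502211 -34.8898433  177.        ]
[475.01830877 -61.05666674 177.        ]
[ 484.0752651  -123.82947753  177.        ]
flap left [445.43588603 -17.44583127 143.        ]
flap left [593.27448479   3.28579921 143.        ]
casing left corners [392.89367791 108.85088884 140.        ] [608.11599183 140.38837502 140.        ]
0.14 handle from rim [476.90986369 -91.09309551] hinge [603.65751121 -73.23157684] chamber [529.39131149 -83.69731044]
0.15 handle from rim [478.37064981 -91.06169269] hinge [604.93334778 -71.93361173] chamber [530.77551694 -83.14147166]
0.16 handle from rim [479.83104886 -91.01568381] hinge [606.19614113 -70.62295336] chamber [532.15409488 -82.57181886]
```

```bash
python3 -m creep '[{"hand":0.55,"tx":-0.032,"ty":-0.008,"tz":0,"spin":0},{"hand":0.55,"tx":-0.031,"ty":-0.007,"tz":0,"spin":0},{"hand":0.55,"tx":0,"ty":0,"tz":0.05,"spin":0},{"hand":0.55,"tx":0,"ty":0,"tz":0.05,"spin":0},{"hand":0.55,"tx":0,"ty":0,"tz":0.012,"spin":0}]'
python3 -m creep '[{"hand":0.55,"tx":0,"ty":0,"tz":0,"spin":0},{"hand":0.0,"tx":0,"ty":0,"tz":0,"spin":0},{"hand":0.0,"tx":0,"ty":0,"tz":0,"spin":0},{"hand":0.0,"tx":0,"ty":0,"tz":0,"spin":0},{"hand":0.0,"tx":0,"ty":0,"tz":0,"spin":0}]'
python3 -m creep '[{"hand":0.0,"tx":0,"ty":0,"tz":0,"spin":0},{"hand":0.0,"tx":0,"ty":0,"tz":0,"spin":0}]'
```

```text
time: 10.6
tool_pos: [477.3, -88.4, 170.3]
tcp_rot: [-3.136, -0.003, 1.715]
contact_force: [-0.2, 0.6, 1.8]
grip_width: 50.6
finger_force: 0.0
time: 11.22
tool_pos: [479.2, -90.1, 173.3]
tcp_rot: [3.141, 0.0, 1.714]
contact_force: [-0.6, 0.4, 0.3]
grip_width: 15.4
finger_force: 0.0
time: 11.48
tool_pos: [477.2, -90.3, 173.1]
tcp_rot: [-3.137, -0.0, 1.715]
contact_force: [-8.2, -2.5, 6.3]
grip_width: 9.1
finger_force: 30.0
```

```bash
python3 -m creep '[{"hand":0,"tx":0,"ty":0.0055,"tz":-0.019,"spin":0},{"hand":0,"tx":0,"ty":0.0095,"tz":-0.0175,"spin":0},{"hand":0,"tx":0,"ty":0.012,"tz":-0.016,"spin":0},{"hand":0,"tx":0,"ty":0,"tz":0,"spin":0}]'
python3 -m creep '[{"hand":0,"tx":0,"ty":0.0143,"tz":-0.0139,"spin":0},{"hand":0,"tx":0,"ty":0.0162,"tz":-0.0116,"spin":0},{"hand":0,"tx":0,"ty":0,"tz":0,"spin":0}]'
```

```text
time: 11.98
tool_pos: [504.6, -86.4, 226.3]
tcp_rot: [-3.138, -0.0, 1.715]
contact_force: [-8.5, -1.3, 6.8]
grip_width: 9.0
finger_force: 30.0
time: 12.35
tool_pos: [534.9, -81.9, 253.3]
tcp_rot: [-3.14, 0.001, 1.715]
contact_force: [-11.0, 0.5, 17.7]
grip_width: 8.8
finger_force: 30.0
```

```bash
python3 -m creep '[{"hand":0,"tx":0,"ty":0.0175,"tz":-0.0095,"spin":0},{"hand":0,"tx":0,"ty":0.0185,"tz":-0.007,"spin":0},{"hand":0,"tx":0,"ty":0,"tz":0,"spin":0}]'
python3 -m creep '[{"hand":0,"tx":0,"ty":0.0195,"tz":-0.0035,"spin":0},{"hand":0,"tx":0,"ty":0.0195,"tz":-0.0005,"spin":0},{"hand":0,"tx":0,"ty":0.0195,"tz":0.0025,"spin":0},{"hand":0,"tx":0,"ty":0,"tz":0,"spin":0}]'
```

```text
time: 12.72
tool_pos: [572.5, -76.7, 269.2]
tcp_rot: [3.139, 0.001, 1.715]
contact_force: [-1.9, 0.5, 9.6]
grip_width: 8.9
finger_force: 30.0
time: 13.22
tool_pos: [630.9, -68.3, 269.1]
tcp_rot: [3.139, 0.001, 1.715]
contact_force: [2.7, 0.0, 2.7]
grip_width: 8.9
finger_force: 30.0
```

```bash
python3 -m creep '[{"hand":0.17,"tx":0,"ty":0,"tz":0,"spin":0},{"hand":0.17,"tx":0,"ty":0,"tz":0,"spin":0},{"hand":0.17,"tx":0,"ty":0,"tz":-0.02,"spin":0},{"hand":0.17,"tx":0,"ty":0,"tz":-0.05,"spin":0},{"hand":0.17,"tx":0,"ty":0,"tz":-0.05,"spin":0}]'
python3 - <<'E'
from h import *
go(530,-83.5,400)
E
```

```text
time: 13.85
tool_pos: [628.8, -68.3, 390.1]
tcp_rot: [-3.14, -0.001, 1.714]
contact_force: [0.6, -0.6, -0.1]
grip_width: 15.8
finger_force: 0.0
at [628.8 -68.3 390.1] yaw 1.714 shift [  -0.9 -100.    -9.9] rows 2.0 spin None
```

```bash
python3 -m creep '[{"hand":0.7,"tx":0,"ty":-0.05,"tz":0,"spin":0},{"hand":0.7,"tx":0,"ty":-0.05,"tz":0,"spin":0},{"hand":0.7,"tx":0,"ty":0,"tz":0,"spin":-10},{"hand":0.7,"tx":0,"ty":0,"tz":0,"spin":-10},{"hand":0.7,"tx":0,"ty":0,"tz":0,"spin":-10}]'
python3 -m creep '[{"hand":0.7,"tx":0,"ty":0,"tz":0,"spin":-10},{"hand":0.7,"tx":0,"ty":0,"tz":0,"spin":-10},{"hand":0.7,"tx":0,"ty":0,"tz":0,"spin":-10},{"hand":0.7,"tx":0,"ty":0,"tz":0.04,"spin":-10},{"hand":0.7,"tx":0,"ty":0,"tz":0.05,"spin":-10}]'
python3 -m creep '[{"hand":0.7,"tx":0,"ty":0,"tz":0.05,"spin":-10},{"hand":0.7,"tx":0,"ty":0,"tz":0,"spin":0}]'
python3 - <<'E'
from h import *
c=snap('wrist','w5.png'); go(530,-83.5,128,3.285)
im=c['color'][:,:,::-1].copy()
cv2.circle(im,tuple(int(v) for v in proj(c,(530,-83.5,130)).round()),2,(0,0,255),-1); cv2.imwrite('pics/w5o.png',im)
E
```

```text
time: 14.48
tool_pos: [529.8, -82.7, 389.1]
tcp_rot: [-3.141, -0.0, 2.243]
contact_force: [0.5, 0.1, 0.0]
grip_width: 60.7
finger_force: 0.0
time: 15.1
tool_pos: [530.5, -82.7, 298.7]
tcp_rot: [-3.141, 0.002, 3.116]
contact_force: [0.7, 0.1, -1.2]
grip_width: 64.3
finger_force: 0.0
time: 15.35
tool_pos: [528.1, -82.0, 245.9]
tcp_rot: [3.138, -0.008, -3.0]
contact_force: [0.1, 0.4, 1.1]
grip_width: 64.3
finger_force: 0.0
at [529.9 -82.5 248.8] yaw -3.002 shift [  0.   -1.  120.8] rows 2.0 spin -0.19950341297103838
```

View pics/w5o.png

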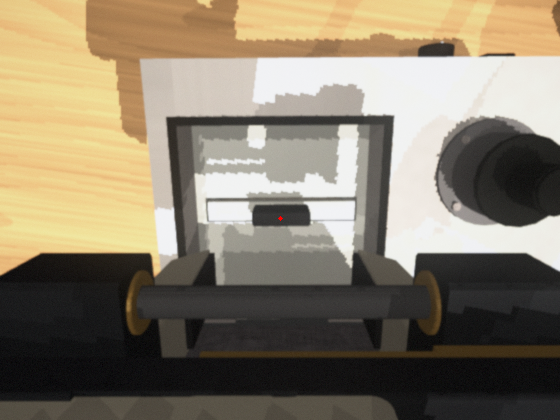

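The black tab is at (281,215), and the predicted point falls on it. The flap is open and clear.

```bash
python3 -m creep '[{"hand":0.7,"tx":0.0015,"ty":0,"tz":0.04,"spin":0},{"hand":0.7,"tx":0,"ty":0,"tz":0.04,"spin":0},{"hand":0.7,"tx":0,"ty":0,"tz":0.03,"spin":0},{"hand":0.7,"tx":0,"ty":0,"tz":0.017,"spin":0},{"hand":0.7,"tx":0,"ty":0,"tz":0,"spin":0}]'
python3 -m creep '[{"hand":0,"tx":0,"ty":0,"tz":0,"spin":0},{"hand":0,"tx":0,"ty":0,"tz":0,"spin":0},{"hand":0,"tx":0,"ty":0,"tz":0,"spin":0},{"hand":0,"tx":0,"ty":0,"tz":0,"spin":0}]'
```

```text
time: 16.02
tool_pos: [530.1, -83.2, 123.3]
tcp_rot: [-3.141, 0.001, -3.001]
contact_force: [-0.2, 0.6, 0.3]
grip_width: 64.2
finger_force: 0.0
time: 16.52
tool_pos: [529.8, -83.2, 123.1]
tcp_rot: [-3.141, 0.002, -2.998]
contact_force: [-0.5, -1.0, 6.0]
grip_width: 43.7
finger_force: 30.0
```

```bash
python3 -m creep '[{"hand":0,"tx":0,"ty":0,"tz":-0.02,"spin":0},{"hand":0,"tx":0,"ty":0,"tz":-0.03,"spin":0},{"hand":0,"tx":0,"ty":0,"tz":-0.03,"spin":0},{"hand":0,"tx":0,"ty":0,"tz":-0.03,"spin":0},{"hand":0,"tx":0,"ty":0,"tz":-0.04,"spin":0}]'
python3 -m creep '[{"hand":0,"tx":0,"ty":0,"tz":-0.04,"spin":0},{"hand":0,"tx":0,"ty":0,"tz":-0.04,"spin":0},{"hand":0,"tx":0,"ty":0,"tz":0,"spin":0},{"hand":0,"tx":0,"ty":0,"tz":0,"spin":0}]'
python3 - <<'E'
from h import *
o=get_obs(); print(o['joint_positions'].round(2)); go(455,375,355)
T=dict(np.load('pics/top1.npz'));S=dict(np.load('pics/scene1.npz'))
A=np.array([ray(T,*p,25)[:2] for p in((119,185),(163,185),(160,259),(112,259))]);B=np.array([ray(S,*p,25)[:2] for p in((442,253),(496,270),(465,349),(409,313))])
print(A.mean(0),B.mean(0))
E
```

```text
time: 17.15
tool_pos: [528.3, -82.6, 272.1]
tcp_rot: [3.14, -0.002, -2.998]
contact_force: [0.3, -0.1, -1.2]
grip_width: 43.5
finger_force: 30.0
time: 17.65
tool_pos: [528.5, -82.7, 350.7]
tcp_rot: [3.141, -0.002, -2.998]
contact_force: [-0.1, 0.1, -1.4]
grip_width: 43.7
finger_force: 30.0
[-0.3   0.3   1.28  0.    1.56 -2.01]
at [528.5 -82.7 350.7] yaw -2.998 shift [  7.3 463.5  -4.3] rows 8.0 spin None
[457.06526044 374.42729925] [456.30284349 381.42722135]
```

```bash
python3 -m creep '[{"hand":0,"tx":0.001,"ty":0.03,"tz":0,"spin":0},{"hand":0,"tx":0.001,"ty":0.058,"tz":0,"spin":0},{"hand":0,"tx":0.001,"ty":0.058,"tz":0,"spin":0},{"hand":0,"tx":0.001,"ty":0.058,"tz":0,"spin":0},{"hand":0,"tx":0.001,"ty":0.058,"tz":0,"spin":0}]'
python3 -m creep '[{"hand":0,"tx":0.001,"ty":0.058,"tz":0,"spin":0},{"hand":0,"tx":0.001,"ty":0.058,"tz":0,"spin":0},{"hand":0,"tx":0,"ty":0.053,"tz":0,"spin":0},{"hand":0,"tx":0,"ty":0.03,"tz":0,"spin":0},{"hand":0,"tx":0,"ty":0,"tz":0,"spin":5}]'
python3 -m creep '[{"hand":0,"tx":0,"ty":0,"tz":0,"spin":10},{"hand":0,"tx":0,"ty":0,"tz":0,"spin":10},{"hand":0,"tx":0,"ty":0,"tz":0,"spin":10},{"hand":0,"tx":0,"ty":0,"tz":0,"spin":10},{"hand":0,"tx":0,"ty":0,"tz":0,"spin":10}]'
python3 -m creep '[{"hand":0,"tx":0,"ty":0,"tz":0,"spin":10},{"hand":0,"tx":0,"ty":0,"tz":0,"spin":10},{"hand":0,"tx":0,"ty":0,"tz":0,"spin":10},{"hand":0,"tx":0,"ty":0,"tz":0,"spin":10},{"hand":0,"tx":0,"ty":0,"tz":0,"spin":5}]'
python3 - <<'E'
from h import *
go(456,377,250,1.57)
E
```

```text
time: 18.27
tool_pos: [485.4, 177.3, 350.1]
tcp_rot: [-3.141, -0.003, -2.998]
contact_force: [0.6, -0.0, -1.0]
grip_width: 43.8
finger_force: 30.0
time: 18.9
tool_pos: [454.7, 374.4, 349.1]
tcp_rot: [-3.14, -0.004, -3.084]
contact_force: [0.2, -1.0, -1.2]
grip_width: 43.6
finger_force: 30.0
time: 19.52
tool_pos: [455.6, 372.1, 349.7]
tcp_rot: [-3.137, -0.001, 2.32]
contact_force: [-0.0, 0.1, -1.2]
grip_width: 43.6
finger_force: 30.0
time: 20.15
tool_pos: [455.6, 372.1, 349.6]
tcp_rot: [-3.138, 0.002, 1.536]
contact_force: [0.1, 1.3, -2.1]
grip_width: 43.9
finger_force: 30.0
at [455.6 372.1 349.6] yaw 1.536 shift [ 4.9  0.2 99.6] rows 2.0 spin -1.9461855361114828
```

```bash
python3 -m creep '[{"hand":0,"tx":0.003,"ty":0,"tz":0.03,"spin":-1.5},{"hand":0,"tx":0.002,"ty":0,"tz":0.04,"spin":0},{"hand":0,"tx":0,"ty":0,"tz":0.02,"spin":0},{"hand":0,"tx":0,"ty":0,"tz":0,"spin":0},{"hand":0,"tx":0,"ty":0,"tz":0,"spin":0}]'
python3 -m creep '[{"hand":0,"tx":0,"ty":0,"tz":0,"spin":0},{"hand":0,"tx":0,"ty":0,"tz":0,"spin":0}]'
python3 - <<'E'
from h import *
c=snap('scene','s9.png')
im=c['color'][:,:,::-1].copy()
x,y,z=get_obs()['tool_pos']
for d in(-60,60): cv2.circle(im,tuple(int(v) for v in proj(c,(x+d,y,z-111)).round()),2,(0,0,255),-1)
cv2.imwrite('pics/s9o.png',im)
E
```

```text
time: 20.78
tool_pos: [456.3, 377.5, 262.2]
tcp_rot: [3.142, -0.0, 1.566]
contact_force: [0.7, 0.4, -0.7]
grip_width: 43.7
finger_force: 30.0
time: 21.02
tool_pos: [456.4, 377.5, 262.8]
tcp_rot: [3.14, -0.001, 1.566]
contact_force: [0.1, -0.6, -2.1]
grip_width: 43.8
finger_force: 30.0
```

View pics/s9o.png

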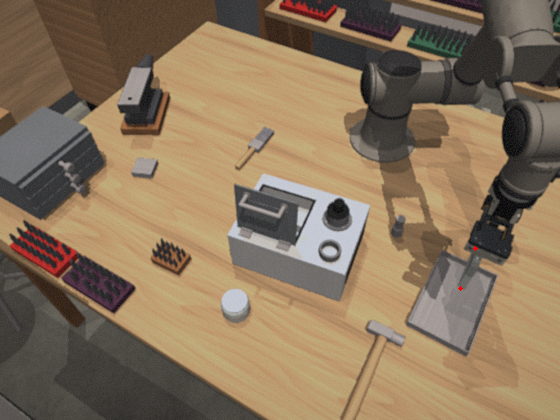

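The scene shows the plug seated at (338,212), the flap upright at (265,210), the cassette hanging over the tray with its rear lower corner at (461,288), and the bystanders undisturbed.

```bash
python3 -c "
from plant import close_job
print(close_job())"
```

```text
the job is handed in; nothing more can be done
None
```

I handed the job in at about 21 s. The plug is fully home in the collar, the flap stands open at about 1.5 rad, and the gripper holds the cassette still and upright by its tab, about 150 mm above the bench over the tray. In the last picture the other things look undisturbed; the hand-in call gave no verdict.

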